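# Move the draining carrier of oiled handles to the drying stand

## Robot

A 6-joint arm with a two-finger parallel gripper is mounted at the origin on a cart in front of the work surface, level with it; the furniture and walls round the work are solid. World frame = base frame: x ahead of the robot, y to its left, z up, the work surface at z = 0. Lengths are in mm, angles in rad, forces in N, time in s.
With the tool pointing down it reaches from about 350 to 875 mm from the base axis. Payload 4.2 kg.
Tool frame: the origin (TCP) lies at the very end of the fingers, on their centre line; the grasp point (between the pads) lies 19 mm behind it; z points along the fingers, y is the line along which they close (so a half turn about z gives the same grasp; the last joint's range is limited). The gripper opens to 85 mm and grips with 20 to 120 N. Pads are 22 mm wide; open, the fingers measure 114 mm over their backs; the gripper's body (76 mm by 85 mm) begins 54 mm behind the grasp point. The pads swing forward as they close: fully open they stand 13 mm farther back than shut.
Start: joints at [-0.943, 0.385, 0.008, 0, -1.194, -0.259], TCP at [225.324, -582.948, 231.312] pointing down, gripper open.
Joint ranges: [-3.14, 3.14], [-1.21, 2.06], [-1.07, 1.41], [-3.16, 2.05], [-2.99, -0.16], [-3.1, 3.1]. Speed limits (rad/s): [2.79, 2.79, 3.14, 3.14, 3.14, 3.14].

## Interface

Orientations are given as a 3x3 rotation matrix whose columns are the frame's x, y, z axes.
In Python, from station import robot gives the robot as it stands. The module is installed in compiled form; this text tells all that it offers.
- The arm moves only by the shell command python3 -m pendant 'ROWS' [FORCE]. ROWS is JSON, a list of rows, each an object with "delta_pos": the shift along the tool's x, y, z as a fraction of full scale, a list of three; "rot": the turn, a rotation vector about the tool's x, y, z as a fraction of full scale, a list of three; "jaw": the closure, from -1 (fully open) to 1 (shut). A call has 1 to 5 rows; each row shifts and turns the commanded pose from where the row before left it, along the tool's axes as they then stand; what a row does not reach is not made up. Full scale, the value 1, is 750 mm for a shift and pi rad for a turn. A row lasts 1/8 s, in which the tool goes at most 62.5 mm and 10.7 degrees, less where a joint would pass 70% of its speed; a pose out of reach is approached as far as the arm can. A call with a number of a shift or a turn outside -1 to 1 is refused whole. A call with a gripper value outside its range is refused whole. The fingers move at their own pace and stop on an object; FORCE is the grip in N (left out, the last holds). Time passes only in rows, so rows that do not move let the fingers close. It gives the time, the measured TCP pose, the force, the opening and the grip force at its end, in the units of the state.
- robot.sense(): the state, without advancing time (a new reading comes with each control period).
- robot.camera(name): name is "side" or "top"; returns a dict with "img" (480x640x3 uint8, red, green, blue), "mtx" (3x3 intrinsics, pixels), "world_to_cam" (4x4, takes a point from world to camera coordinates). Camera axes: x right, y up, looking along -z (the intrinsics and any distortion apply to the point x, -y, -z); pixel columns grow to the right and rows downward; lengths in mm; the calibration is good to about 2 mm. A picture is of the moment at which its call begins. There is no depth.
- robot.close_job(): hands the job in; it is judged then, once.
Trained networks look in the newest picture that a camera, given by its name, has taken for a name from the list of things; names that differ only in an ending like _2 or _b are one class to them, and where a whole thing is asked for, a point or a joint stands for the part that bears it (a point fixed in the world has none). Each returns a list of dicts, best first, with "conf" (0 to 1); they miss things now and then, are a little off and sometimes report something else, mostly with a low value. They report only what shows in the picture. A call takes as long as a camera call.
- robot.look_for(camera, thing): "location" ([x, y, z] in mm, in world coordinates, good to about 4 mm: the middle of the surface that is visible of it).
- robot.place_of(camera, thing): "location" ([x, y, z] in mm, in world coordinates, good to about 4 mm: a listed point, or the origin of a listed thing).
The state is a dict: "time_s": time; "joint_pos": joint angles; "qvel": joint speeds; "joint_torque": joint torques, N m; "ee_pos": TCP position; "ee_rot": TCP orientation; "wrist_force": force on the tool from outside, world axes, zero at the start; "torque": the same for the moment, N m; "opening": finger opening in mm; "finger_force": force on a finger pad.
Only numpy, scipy, OpenCV 4.12 (cv2) and the standard library are available. Lean on these libraries where they do the work, as an engineer would, in place of code of your own. Each camera call takes 0.05 s, during which the arm holds its last target. There are 200 camera calls.

## Task

The crate of freshly oiled tool handles has drained: carry it from the hooks of the draining stand (the one with the steel tray) over to the hooks of the drying stand, keeping it level and never setting it down on the way, and hang it there gently with its rod lying in both hooks and the handles still standing in it. Each stand has a swing keeper that bars one of its hooks while it is shut; at the end let go and swing the drying stand's keeper fully shut over the rod. Leave the bottle and the two blanks on the bench alone.

Things in the scene. Friction and masses are not known exactly. Their poses are not given: they have to be found in the camera images.
- carrier: Small wooden crate, 60 mm deep (x), 174 mm long (y), walls 39 mm high, hanging by a rod along y held 190 mm above the crate's underside by a 34 mm wide upright at each end (outer faces at y = 87 and -87 mm). Origin: centre of the underside; z up. About 0.6 kg with three handles, which reach up to 147 mm above the origin. The same after half a turn.
- carrier_rod (a point): Middle of the carrier's wooden rod, 16 mm diameter, 262 mm long; 24 mm end caps begin 124 mm from the middle. Hold it here from above, fingers on its two long sides. 246 mm above the bench when the rod lies in the hooks.
- drain_stand: Draining stand, wood, fixed on the bench, with a shallow steel drip tray on its base; the carrier hangs here at the start. Base 18 thick, x -55..105, y -135..135 mm. Two posts at y = 112 and -112, x 38..60 mm, 262 mm tall, an upturned steel hook on the front of each. Origin: bench top, below the middle between the hooks; z up, y along the line from hook to hook, -x its open front, towards the robot (yaw within 0.2 rad).
- dry_stand: Drying stand, wood, fixed on the bench, like the other but without a tray; empty at the start. Base 18 thick, x -55..105, y -135..135 mm. Two posts at y = 112 and -112, x 38..60 mm, 262 mm tall, an upturned steel hook on the front of each. Origin: bench top, below the middle between the hooks; z up, y along the line from hook to hook, -x its open front, towards the robot (yaw within 0.2 rad).
- drain_seat (a point): Point midway between the draining stand's two hooks, on the axis of a seated rod, 246 mm above the bench; axes as the stand's. Hooks: 8 mm steel wire, cradle 22 mm wide inside, front lip up to 14 mm above this axis.
- dry_seat (a point): Point midway between the drying stand's two hooks, on the axis of a seated rod, 246 mm above the bench; axes as the stand's. Hooks as on the other stand. Lowered more than 8 mm off to a side along y, an end cap would land on a hook.
- drain_keeper (a joint): Keeper on the y = +112 mm post of the draining stand: flat steel arm, vertical pivot at stand x 49, y 112 mm. 0 rad = shut: arm points to stand -x across the hook's mouth, 10 mm above the rod, which can then neither leave nor enter. Grows as the arm swings out; 1.57 = towards stand +y, stop at 1.75. Clear of the hook from 0.9 up. Needs 0.6 N at the knob, stays where left. Starts shut.
- dry_keeper (a joint): Keeper on the y = +112 mm post of the drying stand: flat steel arm, vertical pivot at stand x 49, y 112 mm. 0 rad = shut: arm points to stand -x across the hook's mouth, 10 mm above the rod, which can then neither leave nor enter. Grows as the arm swings out; 1.57 = towards stand +y, stop at 1.75. Clear of the hook from 0.9 up. Needs 0.6 N at the knob, stays where left. Starts anywhere.
- drain_knob (a point): Middle of the upright wooden knob (17 mm across, 28 mm tall) near the free end of the draining stand's keeper, 58 mm from its pivot, 285 mm above the bench. The steel arm's top is 16 mm below this point.
- dry_knob (a point): Middle of the upright wooden knob (17 mm across, 28 mm tall) near the free end of the drying stand's keeper, 58 mm from its pivot, 285 mm above the bench. The steel arm's top is 16 mm below this point.
- turned_2: Finished walnut tool handle, 40 mm across and 131 mm tall, standing loose and upright in one end cell of the carrier. Origin: centre of its underside; z up along its axis.
- turned_4: Finished walnut tool handle, 42 mm across and 127 mm tall, standing loose and upright in the middle cell of the carrier. Origin: centre of its underside; z up along its axis.
- turned_7: Finished walnut tool handle, 42 mm across and 139 mm tall, standing loose and upright in the other end cell of the carrier. Origin: centre of its underside; z up along its axis.
- bottle: Steel drinking bottle, 82 mm across, 222 mm tall, standing on the bench between the stands towards the back; too tall to carry the crate over. Bystander. Origin: centre of its underside.
- blank_1: Unfinished walnut handle blank, 41 mm across, 135 mm tall, standing loose on the bench between or in front of the stands. Bystander. Origin: centre of its underside.
- blank_2: Unfinished walnut handle blank, 41 mm across, 135 mm tall, standing loose on the bench between or in front of the stands. Bystander. Origin: centre of its underside.

How it is judged (in metres and radians):
On the way, in this order (a step that is already met when the one before it is completed fails the run):
1. the carrier is lifted off the draining stand's hooks (z of carrier_rod in the frame of drain_seat above 0.025 m and contact force between carrier and drain_stand below 0.1 N), for 0.1 s.
2. the carrier hangs in both hooks of the drying stand, let go (x of carrier_rod in the frame of dry_seat between -0.009 and 0.009 m and y of carrier_rod in the frame of dry_seat between -0.014 and 0.014 m and z of carrier_rod in the frame of dry_seat between -0.006 and 0.006 m and angle between the y axis of carrier and the y axis of dry_stand, either way round below 0.08 rad and angle between carrier's own z axis and vertical below 0.12 rad and contact force between carrier and the fingers below 0.1 N), for 0.2 s.
At the end, for the whole second after the job is handed in: The rod lies in both drying-stand hooks (within 9 mm front to back, 14 mm sideways, 6 mm in height, 0.08 rad), the carrier level within 0.12 rad and at rest, its three handles standing in it (within 0.25 rad of upright), and the drying stand's keeper shut (under 0.2 rad) (x of carrier_rod in the frame of dry_seat between -0.009 and 0.009 m and y of carrier_rod in the frame of dry_seat between -0.014 and 0.014 m and z of carrier_rod in the frame of dry_seat between -0.006 and 0.006 m and angle between the y axis of carrier and the y axis of dry_stand, either way round below 0.08 rad and angle between carrier's own z axis and vertical below 0.12 rad and angle between each of turned_2, turned_4, turned_7's own z axis and vertical below 0.25 rad and z of turned_2 in the frame of carrier between 0 and 0.02 m and z of turned_4 in the frame of carrier between 0 and 0.02 m and z of turned_7 in the frame of carrier between 0 and 0.02 m and value of joint dry_keeper below 0.2 rad and linear speed of carrier below 0.03 m/s); the robot touches nothing.
It fails at once if the carrier is tipped more than about 15 degrees (angle between carrier's own z axis and vertical above 0.27 rad).
It fails at once if the carrier is set down or dropped (its underside comes below 35 mm above the bench; it hangs at 56 mm) (height (world z) of carrier below 0.035 m).
It fails at once if the carrier is slammed on the drying stand (over 35 N) (contact force between carrier and dry_stand above 35 N).
It fails at once if the bottle or a blank on the bench is knocked over or shoved by more than 30 mm (distance of any of bottle, blank_1, blank_2 from where it was at the start of the episode above 0.03 m or angle between any of bottle, blank_1, blank_2's own z axis and vertical above 0.35 rad).
It also fails if it takes over 72 s, if anything falls off the work surface, if the arm or the gripper's body presses on something with over 40 N, if the wrist force passes 120 N, or if a joint passes its speed limit or range.

## Working session

There is one attempt and no reset: what is moved stays moved. The work goes in short steps, Python scripts to look and compute and a shell command to move; the robot and the scene stay as the last step left them, time stands still between calls to the robot, and variables do not carry over. Pictures are saved under pics/ and viewed, at most 10 in all, crops included, and the job is handed in when it is done.

```bash
mkdir -p pics
python3 - <<'E'
from station import robot
import cv2,numpy as np
for c in ["side","top"]:
    r=robot.camera(c); cv2.imwrite(f"pics/{c}0.png",r["img"][:,:,::-1])
    print(c,np.linalg.inv(r["world_to_cam"])[:3,3].round())
    for t in ["carrier","carrier_rod","drain_stand","dry_stand","drain_seat","dry_seat","drain_knob","dry_knob","bottle","blank_1"]:
        print(t,[(round(d["conf"],2),np.round(d["location"]).tolist()) for d in robot.place_of(c,t)][:3])
s=robot.sense();print(s["time_s"],s["ee_pos"],s["ee_rot"])
E
```

```text
side [193. 902. 534.]
carrier [(0.72, [515.0, 245.0, 56.0])]
carrier_rod [(0.84, [512.0, 246.0, 246.0])]
drain_stand [(0.9, [512.0, 240.0, 1.0])]
dry_stand [(0.79, [554.0, -243.0, -2.0])]
drain_seat [(0.93, [512.0, 242.0, 242.0])]
dry_seat [(0.56, [512.0, 247.0, 64.0]), (0.55, [555.0, -237.0, 248.0])]
drain_knob [(0.81, [493.0, 357.0, 283.0]), (0.75, [519.0, 188.0, 61.0])]
dry_knob [(0.62, [562.0, -84.0, 284.0])]
bottle []
blank_1 [(0.81, [452.0, -95.0, 1.0]), (0.77, [409.0, 5.0, 0.0])]
top [ 302.   47. 1492.]
carrier [(0.75, [513.0, 242.0, 60.0])]
carrier_rod [(0.96, [509.0, 248.0, 246.0])]
drain_stand [(0.92, [515.0, 244.0, 0.0])]
dry_stand [(0.84, [556.0, -243.0, 3.0]), (0.29, [515.0, 240.0, 244.0])]
drain_seat [(0.69, [515.0, 239.0, 244.0])]
dry_seat [(0.65, [559.0, -241.0, 245.0]), (0.3, [644.0, 3.0, -2.0]), (0.27, [515.0, 241.0, 248.0])]
drain_knob [(0.89, [489.0, 355.0, 286.0])]
dry_knob [(0.65, [560.0, -84.0, 282.0])]
bottle [(0.63, [644.0, 4.0, 1.0])]
blank_1 [(0.58, [443.0, -95.0, 2.0]), (0.53, [406.0, 6.0, 1.0]), (0.24, [557.0, -242.0, 244.0])]
1.1 [ 225.33355639 -582.9626796   231.32911229] [[-9.32765287e-01 -3.60484285e-01 -8.84848594e-06]
 [-3.60484285e-01  9.32765286e-01 -4.28821044e-05]
 [ 2.37118853e-05 -3.68091983e-05 -9.99999999e-01]]
```

View pics/top0.png

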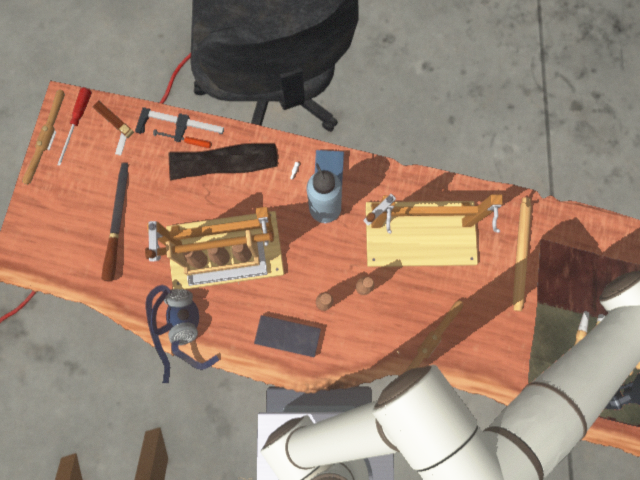

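View pics/side0.png

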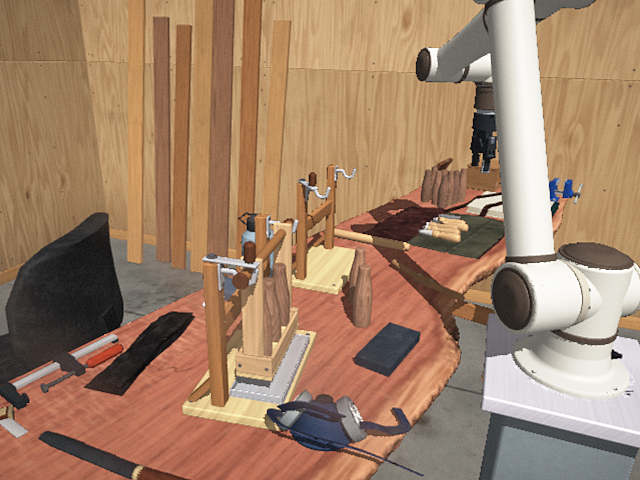

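The top view shows the draining stand with the crate around (215,245), tilted slightly left-down. The drying stand is around (425,235), almost square to the camera, with its keeper half open at (380,205). The bottle is at (323,195) and the blanks are at (323,300) and (365,285). The side view agrees. Next I zoom in to get the yaws.

```bash
python3 - <<'E'
import cv2,numpy as np
i=cv2.imread("pics/top0.png")
a=cv2.resize(i[190:300,140:300],None,fx=5,fy=5,interpolation=3)[:,:]
a=cv2.resize(i[195:295,140:300],(640,400)); 
b=cv2.resize(i[185:275,355:515],(640,360))
a=cv2.resize(i[195:295,140:300],(480,300),interpolation=cv2.INTER_CUBIC); b=cv2.resize(i[185:285,355:515],(480,300),interpolation=cv2.INTER_CUBIC)
cv2.imwrite("pics/z.png",np.vstack([a,b]))
E
python3 - <<'E'
from station import robot
r=robot.camera("top");print(r.keys(),r["mtx"].tolist(),r["world_to_cam"].round(4).tolist())
E
```

```text
dict_keys(['img', 'mtx', 'world_to_cam']) [[612.2155887480491, 0.0, 314.6271989242092], [0.0, 612.2155887480491, 243.80239382033471], [0.0, 0.0, 1.0]] [[-0.0004, -0.9999, 0.0139, 26.2272], [0.9862, 0.0019, 0.1655, -545.2993], [-0.1655, 0.0138, 0.9861, -1422.2834], [0.0, 0.0, 0.0, 1.0]]
```

View pics/z.png

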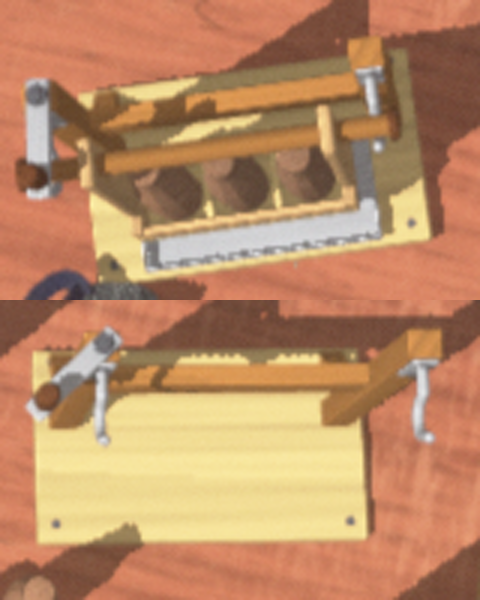

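The crop (scale 3) shows the base corners, post tops, hook tips and keepers of both stands. I fit both stand poses to these points.

```bash
cat > h.py <<'E'
import numpy as np
from scipy.optimize import least_squares
def proj(r,P):
    P=np.atleast_2d(P); c=(np.array(r["world_to_cam"])@np.c_[P,np.ones(len(P))].T)[:3]
    uv=np.array(r["mtx"])@np.array([c[0],-c[1],-c[2]]); return (uv[:2]/uv[2]).T
def W(p,P):
    P=np.atleast_2d(np.array(P,float)); c,s=np.cos(p[2]),np.sin(p[2])
    return np.c_[p[0]+c*P[:,0]-s*P[:,1],p[1]+s*P[:,0]+c*P[:,1],P[:,2]]
def fit(r,M,uv,p0):
    return least_squares(lambda p:(proj(r,W(p,M))-uv).ravel(),p0,loss="soft_l1",x_scale=[100,100,.1])
E
python3 - <<'E'
from h import *
from station import robot
r=robot.camera("top")
M=[(-55,-135,18),(105,-135,18),(49,-112,262),(-9,112,299),(49,112,272),(-15,-112,260)]
u=np.array([(432,240),(407,48),(366,53),(29,178),(38,93),(377,146)])/3+[140,195]
f=fit(r,M,u,[513,242,.12]);print(f.x,f.fun.round(1))
M=[(-55,135,18),(-55,-135,18),(105,135,18),(49,-112,262),(49,112,272),(-15,112,260),(-15,-112,260)]
u=np.array([(38,243),(368,238),(34,50),(424,44),(109,37),(104,140),(429,137)])/3+[355,185]
f=fit(r,M,u,[556,-242,0]);print(f.x,f.fun.round(1))
g=W(f.x,[(49,112,285)])[0];print("pivot",g)
for c in ["side","top"]:
  robot.camera(c)
  for t in ["carrier_rod","drain_knob","dry_knob","dry_seat","drain_seat"]:print(t,[(round(d["conf"],2),np.round(d["location"]).tolist()) for d in robot.place_of(c,t)][:2])
E
```

```text
[5.08774070e+02 2.41968865e+02 1.38940675e-01] [-0.1  0.1 -0.3  0.  -0.1  0.3  1.4 -1.6 -1.1  0.6  0.3 -0. ]
[ 5.52319892e+02 -2.36556266e+02  8.15218252e-03] [-0.3 -0.3  0.4  0.6 -0.4 -0.2  0.6  0.1 -1.6  1.8  0.2 -0.8  0.5 -0.4]
pivot [ 600.40522934 -124.1605348   285.        ]
carrier_rod [(0.68, [513.0, 250.0, 247.0])]
drain_knob [(0.64, [488.0, 356.0, 284.0])]
dry_knob [(0.6, [562.0, -84.0, 284.0])]
dry_seat [(0.86, [560.0, -236.0, 245.0])]
drain_seat [(0.8, [517.0, 239.0, 245.0]), (0.18, [412.0, 3.0, -2.0])]
carrier_rod [(0.77, [510.0, 243.0, 249.0]), (0.51, [410.0, 5.0, 3.0])]
drain_knob [(0.91, [488.0, 356.0, 285.0]), (0.3, [649.0, 6.0, -3.0])]
dry_knob [(0.58, [510.0, 244.0, 250.0]), (0.56, [558.0, -84.0, 287.0])]
dry_seat [(0.65, [557.0, -240.0, 247.0]), (0.65, [512.0, 243.0, 65.0])]
drain_seat [(0.68, [518.0, 242.0, 243.0])]
```

```bash
python3 -m pendant '[{"delta_pos":[0,0,-0.08],"rot":[0,0,-0.0547],"jaw":1},{"delta_pos":[0,0,-0.08],"rot":[0,0,-0.0547],"jaw":1},{"delta_pos":[0,0,0],"rot":[0,0,-0.0547],"jaw":1},{"delta_pos":[0,0,0],"rot":[0,0,-0.0547],"jaw":1},{"delta_pos":[0,0,0],"rot":[0,0,-0.0547],"jaw":1}]'
python3 -m pendant '[{"delta_pos":[0,0,0],"rot":[0,0,-0.0547],"jaw":1},{"delta_pos":[0,0,0],"rot":[0,0,-0.0545],"jaw":1},{"delta_pos":[-0.06,-0.04,0],"rot":[0,0,0],"jaw":1},{"delta_pos":[-0.06,-0.04,0],"rot":[0,0,0],"jaw":1},{"delta_pos":[-0.06,-0.04,0],"rot":[0,0,0],"jaw":1}]'
```

```text
time_s: 2.42
ee_pos: [225.3, -582.9, 351.4]
ee_rot: [[-0.331, -0.944, 0.0], [-0.944, 0.331, -0.0], [-0.0, -0.0, -1.0]]
wrist_force: [-0.2, 0.1, -0.5]
opening: -0.1
finger_force: 0.0
time_s: 3.05
ee_pos: [315.9, -446.6, 351.3]
ee_rot: [[-0.0, -1.0, 0.0], [-1.0, 0.0, -0.0], [0.0, -0.0, -1.0]]
wrist_force: [0.2, -0.0, 0.1]
opening: -0.1
finger_force: 0.0
```

```bash
python3 -m pendant '[{"delta_pos":[-0.0653,-0.0425,0],"rot":[0,0,0],"jaw":1},{"delta_pos":[-0.0653,-0.0425,0],"rot":[0,0,0],"jaw":1},{"delta_pos":[-0.0653,-0.0425,0],"rot":[0,0,0],"jaw":1},{"delta_pos":[-0.0653,-0.0425,0],"rot":[0,0,0],"jaw":1},{"delta_pos":[-0.0653,-0.0425,0],"rot":[0,0,0],"jaw":1}]'
python3 -m pendant '[{"delta_pos":[-0.0653,-0.0425,0],"rot":[0,0,0],"jaw":1},{"delta_pos":[-0.0653,-0.0425,0],"rot":[0,0,0],"jaw":1},{"delta_pos":[0,0,0.05],"rot":[0,0,0],"jaw":1},{"delta_pos":[0,0,0.048],"rot":[0,0,0],"jaw":1},{"delta_pos":[0,0,0],"rot":[0,0,0],"jaw":1}]'
```

```text
time_s: 3.68
ee_pos: [475.3, -201.2, 351.7]
ee_rot: [[0.0, -1.0, 0.001], [-1.0, -0.0, -0.0], [0.0, -0.001, -1.0]]
wrist_force: [1.1, -1.1, -0.0]
opening: 0.3
finger_force: 0.0
time_s: 4.3
ee_pos: [536.7, -104.8, 275.2]
ee_rot: [[0.001, -1.0, -0.007], [-1.0, -0.001, -0.0], [0.0, 0.007, -1.0]]
wrist_force: [-0.2, -0.1, 1.4]
opening: -0.2
finger_force: 0.0
```

Run:
```python
from station import robot
import cv2,numpy as np
for c in ["side","top"]:
    r=robot.camera(c); cv2.imwrite(f"pics/{c}1.png",r["img"][:,:,::-1])
    print([(round(d["conf"],2),np.round(d["location"]).tolist()) for d in robot.place_of(c,"dry_knob")][:2])
i=cv2.imread("pics/side1.png")[130:260,250:400];cv2.imwrite("pics/s1z.png",cv2.resize(i,(600,520),interpolation=cv2.INTER_CUBIC))
```

```text
[(0.52, [562.0, -85.0, 281.0])]
[]
```

View pics/s1z.png

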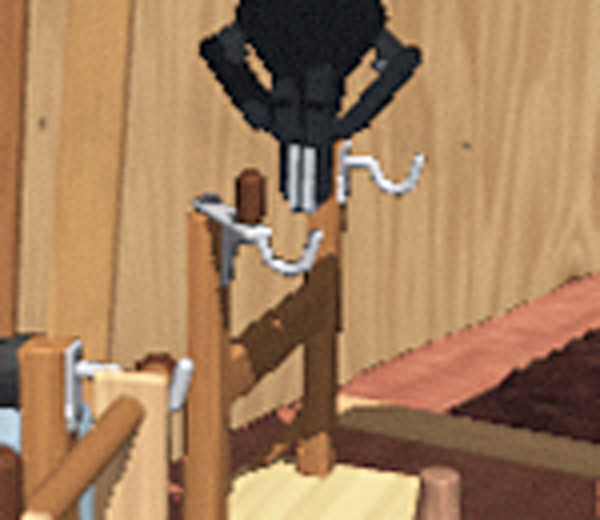

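The fingers are beside the dry knob (knob at 250,195 in the crop, closed pads at 303,180), at the right height. Now I push it.

```bash
python3 -m pendant '[{"delta_pos":[-0.011,-0.0107,0],"rot":[0,0,0],"jaw":1},{"delta_pos":[-0.011,-0.0107,0],"rot":[0,0,0],"jaw":1},{"delta_pos":[-0.011,-0.0107,0],"rot":[0,0,0],"jaw":1},{"delta_pos":[-0.011,-0.0107,0],"rot":[0,0,0],"jaw":1},{"delta_pos":[0,0,0],"rot":[0,0,0],"jaw":1}]'
python3 -m pendant '[{"delta_pos":[0,0.02,0],"rot":[0,0,0],"jaw":1},{"delta_pos":[0,0,-0.05],"rot":[0,0,0],"jaw":1},{"delta_pos":[0,0,-0.05],"rot":[0,0,0],"jaw":1}]'
python3 - <<'E'
from station import robot
import numpy as np
for c in ["side","top"]:
    r=robot.camera(c)
    print([(round(d["conf"],2),np.round(d["location"]).tolist()) for d in robot.place_of(c,"dry_knob")][:2])
E
```

```text
time_s: 5.12
ee_pos: [571.1, -71.1, 277.4]
ee_rot: [[0.001, -1.0, -0.0], [-1.0, -0.001, 0.0], [-0.0, 0.0, -1.0]]
wrist_force: [-0.9, -0.9, -0.2]
opening: -0.2
finger_force: 0.0
time_s: 5.5
ee_pos: [553.9, -72.3, 353.8]
ee_rot: [[0.0, -1.0, -0.001], [-1.0, -0.0, -0.0], [0.0, 0.001, -1.0]]
wrist_force: [0.2, -0.4, 0.0]
opening: 0.2
finger_force: 0.0
[(0.55, [598.0, -70.0, 282.0])]
[]
```

```bash
python3 -m pendant '[{"delta_pos":[-0.0749,0.0122,0],"rot":[0,0,0],"jaw":1},{"delta_pos":[-0.0749,0.0122,0],"rot":[0,0,0],"jaw":1},{"delta_pos":[-0.0749,0.0122,0],"rot":[0,0,0],"jaw":1},{"delta_pos":[-0.0749,0.0122,0],"rot":[0,0,0],"jaw":1},{"delta_pos":[-0.0749,0.0122,0],"rot":[0,0,0],"jaw":1}]'
python3 -m pendant '[{"delta_pos":[-0.0749,0.0122,0],"rot":[0,0,0],"jaw":1},{"delta_pos":[-0.0749,0.0122,0],"rot":[0,0,0],"jaw":1},{"delta_pos":[0,0,0],"rot":[0,0,0],"jaw":1},{"delta_pos":[0,0,0.04],"rot":[0,0,0],"jaw":1}]'
python3 - <<'E'
from station import robot
import numpy as np
for c in ["side","top"]:
    r=robot.camera(c)
    print([(round(d["conf"],2),np.round(d["location"]).tolist()) for d in robot.place_of(c,"drain_knob")][:2])
    print([(round(d["conf"],2),np.round(d["location"]).tolist()) for d in robot.place_of(c,"carrier_rod")][:2])
E
```

```text
time_s: 6.32
ee_pos: [508.0, 209.9, 351.6]
ee_rot: [[0.0, -1.0, -0.002], [-1.0, -0.0, -0.001], [0.001, 0.002, -1.0]]
wrist_force: [0.1, 0.4, 0.4]
opening: -0.0
finger_force: 0.0
time_s: 6.82
ee_pos: [491.4, 321.5, 323.6]
ee_rot: [[0.001, -1.0, 0.003], [-1.0, -0.001, 0.002], [-0.002, -0.003, -1.0]]
wrist_force: [-0.7, -1.2, 0.5]
opening: -0.2
finger_force: 0.0
[(0.69, [492.0, 354.0, 285.0])]
[(0.66, [515.0, 239.0, -0.0]), (0.58, [512.0, 248.0, 250.0])]
[]
[(0.84, [512.0, 246.0, 247.0])]
```

```bash
python3 -m pendant '[{"delta_pos":[0,0,0.06],"rot":[0,0,0],"jaw":1},{"delta_pos":[0,0,0],"rot":[0,0,0],"jaw":1},{"delta_pos":[-0.0231,0.0036,0],"rot":[0,0,0],"jaw":1},{"delta_pos":[-0.0231,0.0036,0],"rot":[0,0,0],"jaw":1},{"delta_pos":[-0.0231,0.0036,0],"rot":[0,0,0],"jaw":1}]'
python3 -m pendant '[{"delta_pos":[-0.0169,-0.0098,0],"rot":[0,0,0],"jaw":1},{"delta_pos":[-0.0169,-0.0098,0],"rot":[0,0,0],"jaw":1},{"delta_pos":[-0.0169,-0.0098,0],"rot":[0,0,0],"jaw":1},{"delta_pos":[0,0.02,0],"rot":[0,0,0],"jaw":1},{"delta_pos":[0,0,-0.06],"rot":[0,0,0],"jaw":1}]'
python3 - <<'E'
from station import robot
import numpy as np,cv2
for c in ["side","top"]:
    r=robot.camera(c)
    for t in ["drain_knob","carrier_rod"]:print([(round(d["conf"],2),np.round(d["location"]).tolist()) for d in robot.place_of(c,t)][:2])
E
```

```text
time_s: 7.75
ee_pos: [483.2, 374.9, 279.1]
ee_rot: [[0.001, -1.0, 0.002], [-1.0, -0.001, 0.001], [-0.001, -0.002, -1.0]]
wrist_force: [-0.6, -1.4, 0.8]
opening: -0.0
finger_force: 0.3
time_s: 8.38
ee_pos: [487.4, 409.9, 318.3]
ee_rot: [[0.001, -1.0, -0.008], [-1.0, -0.001, -0.008], [0.008, 0.008, -1.0]]
wrist_force: [1.0, 0.7, 0.4]
opening: 0.3
finger_force: 0.0
[(0.86, [532.0, 414.0, 284.0])]
[]
[(0.81, [530.0, 413.0, 285.0]), (0.72, [520.0, 194.0, 67.0])]
[(0.87, [510.0, 245.0, 248.0]), (0.36, [514.0, 242.0, 0.0])]
```

```bash
python3 -m pendant '[{"delta_pos":[0.0733,-0.0089,0],"rot":[0,0,0],"jaw":-0.1},{"delta_pos":[0.0733,-0.0089,0],"rot":[0,0,0],"jaw":-0.1},{"delta_pos":[0.0733,-0.0089,0],"rot":[0,0,0],"jaw":-0.1},{"delta_pos":[0,0,0],"rot":[0,0,-0.0442],"jaw":-0.1},{"delta_pos":[0,0,0],"rot":[0,0,0],"jaw":-0.1}]'
```

```text
time_s: 9.3
ee_pos: [509.9, 245.4, 322.1]
ee_rot: [[0.136, -0.991, -0.001], [-0.991, -0.136, -0.001], [0.0, 0.001, -1.0]]
wrist_force: [-0.3, 1.0, -0.2]
opening: 47.4
finger_force: 0.0
```

Run:
```python
from station import robot
import numpy as np,cv2
for c in ["side","top"]:
    r=robot.camera(c);cv2.imwrite(f"pics/{c}2.png",r["img"][:,:,::-1])
    for t in ["drain_seat","carrier_rod"]:print([(round(d["conf"],2),np.round(d["location"]).tolist()) for d in robot.place_of(c,t)][:2])
print(robot.sense()["ee_pos"],robot.sense()["opening"])
i=cv2.imread("pics/side2.png")[180:420,160:360];cv2.imwrite("pics/s2z.png",cv2.resize(i,(500,600),interpolation=cv2.INTER_CUBIC))
```

```text
[(0.61, [514.0, 241.0, 243.0])]
[(0.93, [511.0, 244.0, 244.0])]
[(0.87, [516.0, 239.0, 241.0])]
[(0.82, [509.0, 244.0, 251.0])]
[510.08237008 246.84612316 322.41120333] 47.11641442051238
```

View pics/s2z.png

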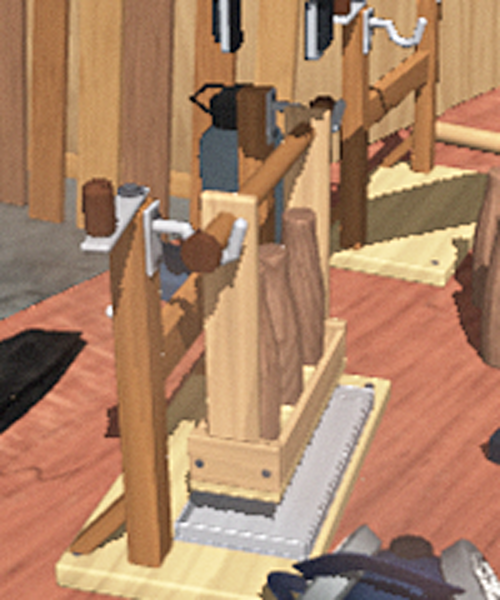

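The drain keeper is swung open (knob at 97,205 in the crop). The rod lies in the hook (cap at 200,250) with the open fingers above it. I descend and grip.

```bash
python3 -m pendant '[{"delta_pos":[0,0,0.05],"rot":[0,0,0],"jaw":-0.1},{"delta_pos":[0,0,0.05],"rot":[0,0,0],"jaw":-0.1},{"delta_pos":[0,0,0.0265],"rot":[0,0,0],"jaw":-0.1},{"delta_pos":[0,0,0],"rot":[0,0,0],"jaw":-0.1}]' 60
python3 -m pendant '[{"delta_pos":[0,0,0],"rot":[0,0,0],"jaw":1},{"delta_pos":[0,0,0],"rot":[0,0,0],"jaw":1},{"delta_pos":[0,0,0],"rot":[0,0,0],"jaw":1},{"delta_pos":[0,0,0],"rot":[0,0,0],"jaw":1},{"delta_pos":[0,0,0],"rot":[0,0,0],"jaw":1}]' 60
```

```text
time_s: 10.1
ee_pos: [509.4, 246.1, 226.2]
ee_rot: [[0.139, -0.99, -0.003], [-0.99, -0.139, -0.003], [0.002, 0.004, -1.0]]
wrist_force: [0.0, 0.0, 0.1]
opening: 47.2
finger_force: 0.0
time_s: 10.72
ee_pos: [511.3, 247.0, 229.6]
ee_rot: [[0.139, -0.99, 0.004], [-0.99, -0.139, 0.002], [-0.002, -0.004, -1.0]]
wrist_force: [2.1, 1.7, 5.0]
opening: 13.7
finger_force: 58.7
```

```bash
python3 -m pendant '[{"delta_pos":[0,0,-0.005],"rot":[0,0,0],"jaw":1},{"delta_pos":[0,0,-0.01],"rot":[0,0,0],"jaw":1},{"delta_pos":[0,0,-0.015],"rot":[0,0,0],"jaw":1},{"delta_pos":[0,0,-0.02],"rot":[0,0,0],"jaw":1},{"delta_pos":[0,0,-0.02],"rot":[0,0,0],"jaw":1}]' 80
python3 -m pendant '[{"delta_pos":[0,0,-0.025],"rot":[0,0,0],"jaw":1},{"delta_pos":[0,0,-0.025],"rot":[0,0,0],"jaw":1},{"delta_pos":[0,0,-0.02],"rot":[0,0,0],"jaw":1},{"delta_pos":[0,0,-0.01],"rot":[0,0,0],"jaw":1},{"delta_pos":[0,0,0],"rot":[0,0,0],"jaw":1}]' 80
python3 - <<'E'
from station import robot
import numpy as np,cv2
ims=[]
for c in ["side","top"]:
    r=robot.camera(c);ims.append(r["img"][:,:,::-1])
    for t in ["carrier","carrier_rod"]:print([(round(d["conf"],2),np.round(d["location"]).tolist()) for d in robot.place_of(c,t)][:2])
cv2.imwrite("pics/lift.png",np.hstack([cv2.resize(ims[0][100:460,130:430],(400,480)),cv2.resize(ims[1][120:330,120:300],(400,480))]))
E
```

```text
time_s: 11.35
ee_pos: [509.8, 246.0, 281.2]
ee_rot: [[0.139, -0.99, -0.001], [-0.99, -0.139, -0.0], [0.0, 0.001, -1.0]]
wrist_force: [-0.6, 0.4, -4.9]
opening: 13.7
finger_force: 78.4
time_s: 11.98
ee_pos: [510.2, 246.3, 340.8]
ee_rot: [[0.139, -0.99, 0.0], [-0.99, -0.139, 0.001], [-0.001, -0.0, -1.0]]
wrist_force: [0.4, 0.1, -6.4]
opening: 13.5
finger_force: 78.4
[(0.72, [512.0, 242.0, 170.0])]
[(0.92, [510.0, 246.0, 358.0])]
[(0.72, [514.0, 242.0, 166.0])]
[(0.61, [506.0, 245.0, 358.0])]
```

View pics/lift.png

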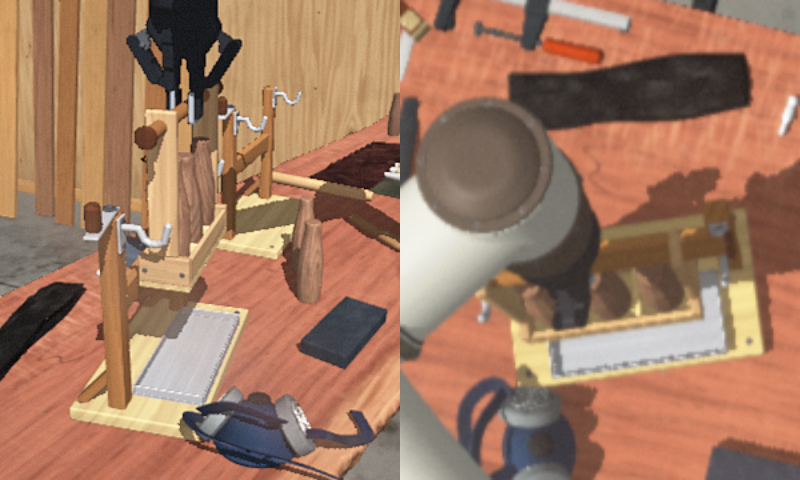

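The crate hangs level in the grip, off the hooks (side view: rod end at 150,135, above hook 150,235), with all handles standing. I back off, square up and traverse.

```bash
python3 -m pendant '[{"delta_pos":[0,0.01,0],"rot":[0,0,0],"jaw":1},{"delta_pos":[0,0.02,0],"rot":[0,0,0],"jaw":1},{"delta_pos":[0,0.01,0],"rot":[0,0,0.014],"jaw":1},{"delta_pos":[0,0,0],"rot":[0,0,0.014],"jaw":1},{"delta_pos":[0,0,0],"rot":[0,0,0.014],"jaw":1}]' 80
python3 -m pendant '[{"delta_pos":[0.015,0,0],"rot":[0,0,0],"jaw":1},{"delta_pos":[0.03,0,0],"rot":[0,0,0],"jaw":1},{"delta_pos":[0.04,0,0],"rot":[0,0,0],"jaw":1},{"delta_pos":[0.04,0,0],"rot":[0,0,0],"jaw":1},{"delta_pos":[0.045,0,0],"rot":[0,0,0],"jaw":1}]' 80
python3 -m pendant '[{"delta_pos":[0.045,0,0],"rot":[0,0,0],"jaw":1},{"delta_pos":[0.045,0,0],"rot":[0,0,0],"jaw":1},{"delta_pos":[0.045,0,0],"rot":[0,0,0],"jaw":1},{"delta_pos":[0.045,0,0],"rot":[0,0,0],"jaw":1},{"delta_pos":[0.045,0,0],"rot":[0,0,0],"jaw":1}]' 80
python3 -m pendant '[{"delta_pos":[0.045,0,0],"rot":[0,0,0],"jaw":1},{"delta_pos":[0.045,0,0],"rot":[0,0,0],"jaw":1},{"delta_pos":[0.045,0,0],"rot":[0,0,0],"jaw":1},{"delta_pos":[0.04,0,0],"rot":[0,0,0],"jaw":1},{"delta_pos":[0.03,0,0],"rot":[0,0,0],"jaw":1}]' 80
python3 -m pendant '[{"delta_pos":[0.025,0,0],"rot":[0,0,0],"jaw":1},{"delta_pos":[0.01,0,0],"rot":[0,0,0],"jaw":1},{"delta_pos":[0,0,0],"rot":[0,0,0],"jaw":1},{"delta_pos":[0,0,0],"rot":[0,0,0],"jaw":1}]' 80
python3 - <<'E'
from station import robot
import numpy as np,cv2
for k in range(2):
  for c in ["side","top"]:
    r=robot.camera(c)
    for t in ["carrier","carrier_rod","dry_seat","dry_knob"]:print(c,t,[(round(d["conf"],2),np.round(d["location"]).tolist()) for d in robot.place_of(c,t)][:2])
print(robot.sense()["ee_pos"])
E
```

```text
time_s: 12.9
ee_pos: [479.3, 241.8, 340.9]
ee_rot: [[0.006, -1.0, 0.0], [-1.0, -0.006, 0.0], [-0.0, -0.0, -1.0]]
wrist_force: [-0.6, 0.3, -6.5]
opening: 13.1
finger_force: 78.5
time_s: 13.52
ee_pos: [480.7, 112.2, 340.7]
ee_rot: [[0.007, -1.0, 0.0], [-1.0, -0.007, -0.0], [0.0, -0.0, -1.0]]
wrist_force: [0.7, -0.1, -5.6]
opening: 13.4
finger_force: 78.5
time_s: 14.15
ee_pos: [481.4, -56.6, 340.8]
ee_rot: [[0.007, -1.0, 0.0], [-1.0, -0.007, -0.0], [0.0, -0.0, -1.0]]
wrist_force: [0.8, 0.1, -5.8]
opening: 13.5
finger_force: 78.5
time_s: 14.78
ee_pos: [482.1, -210.2, 340.6]
ee_rot: [[0.006, -1.0, -0.0], [-1.0, -0.006, -0.0], [0.0, 0.0, -1.0]]
wrist_force: [0.7, -0.4, -6.5]
opening: 13.3
finger_force: 78.5
time_s: 15.28
ee_pos: [483.9, -233.6, 340.4]
ee_rot: [[0.008, -1.0, -0.0], [-1.0, -0.008, 0.0], [-0.0, 0.0, -1.0]]
wrist_force: [0.3, -0.3, -5.3]
opening: 13.5
finger_force: 78.4
side carrier [(0.59, [484.0, -237.0, 168.0])]
side carrier_rod [(0.5, [410.0, 4.0, 2.0])]
side dry_seat [(0.74, [560.0, -240.0, 251.0])]
side dry_knob [(0.72, [487.0, -237.0, 169.0]), (0.48, [559.0, -239.0, 246.0])]
top carrier [(0.87, [486.0, -235.0, 170.0])]
top carrier_rod [(0.82, [480.0, -237.0, 358.0]), (0.62, [645.0, 4.0, -3.0])]
top dry_seat [(0.56, [555.0, -241.0, 245.0])]
top dry_knob [(0.53, [514.0, 243.0, -0.0]), (0.23, [485.0, -180.0, 175.0])]
side carrier [(0.62, [485.0, -239.0, 169.0]), (0.46, [485.0, -290.0, 168.0])]
side carrier_rod [(0.82, [484.0, -237.0, 357.0]), (0.6, [482.0, -236.0, 172.0])]
side dry_seat [(0.7, [557.0, -240.0, 247.0])]
side dry_knob [(0.71, [595.0, -70.0, 285.0])]
top carrier [(0.98, [489.0, -238.0, 166.0])]
top carrier_rod [(0.95, [480.0, -236.0, 359.0]), (0.46, [514.0, 240.0, 2.0])]
top dry_seat [(0.83, [556.0, -241.0, 244.0])]
top dry_knob []
[ 483.95543135 -234.15428096  340.4042942 ]
```

```bash
python3 -m pendant '[{"delta_pos":[0.0035,-0.0123,0],"rot":[0,0,0],"jaw":1},{"delta_pos":[0,-0.025,0],"rot":[0,0,0],"jaw":1},{"delta_pos":[0,-0.03,0],"rot":[0,0,0],"jaw":1},{"delta_pos":[0,-0.02,0],"rot":[0,0,0],"jaw":1},{"delta_pos":[0,-0.01,0],"rot":[0,0,0],"jaw":1}]' 80
python3 -m pendant '[{"delta_pos":[0,0,0.01],"rot":[0,0,0],"jaw":1},{"delta_pos":[0,0,0.025],"rot":[0,0,0],"jaw":1},{"delta_pos":[0,0,0.03],"rot":[0,0,0],"jaw":1},{"delta_pos":[0,0,0.025],"rot":[0,0,0],"jaw":1},{"delta_pos":[0,0,0.01],"rot":[0,0,0],"jaw":1}]' 80
python3 - <<'E'
from station import robot
import numpy as np,cv2
from h import *
robot.camera("side")
print(robot.sense()["ee_pos"])
for c in ["side","top"]:
    r=robot.camera(c)
    for t in ["carrier","carrier_rod","dry_seat"]:print(c,t,[(round(d["conf"],2),np.round(d["location"]).tolist()) for d in robot.place_of(c,t)][:2])
    if c=="side":
        i=r["img"][140:260,260:400,::-1]
        cv2.imwrite("pics/low.png",cv2.resize(i,(700,600),interpolation=cv2.INTER_CUBIC))
        p=(556.5,-239,.008)
        for P in [(0,112,246),(0,-112,246),(-15,112,260),(-15,-112,260),(10,112,246)]:print(P,((proj(r,W(p,[P]))-[260,140])*5).round())
E
```

```text
time_s: 16.9
ee_pos: [557.9, -236.2, 339.8]
ee_rot: [[0.007, -1.0, -0.001], [-1.0, -0.007, 0.0], [-0.0, 0.001, -1.0]]
wrist_force: [-0.3, 0.4, -6.1]
opening: 13.6
finger_force: 78.5
time_s: 17.52
ee_pos: [555.5, -236.1, 263.9]
ee_rot: [[0.007, -1.0, -0.003], [-1.0, -0.007, 0.001], [-0.001, 0.003, -1.0]]
wrist_force: [-0.8, -0.1, -5.6]
opening: 13.3
finger_force: 78.5
[ 555.71311912 -236.0554033   263.61832101]
side carrier [(0.84, [556.0, -239.0, 89.0])]
side carrier_rod [(0.62, [554.0, -236.0, 280.0])]
side dry_seat [(0.78, [557.0, -239.0, 247.0])]
(0, 112, 246) [[305. 255.]]
(0, -112, 246) [[441. 159.]]
(-15, 112, 260) [[337. 229.]]
(-15, -112, 260) [[469. 137.]]
(10, 112, 246) [[285. 253.]]
top carrier [(0.81, [562.0, -242.0, 96.0]), (0.47, [528.0, 413.0, 284.0])]
top carrier_rod [(0.97, [556.0, -235.0, 284.0])]
top dry_seat [(0.9, [558.0, -241.0, 244.0])]
```

View pics/low.png

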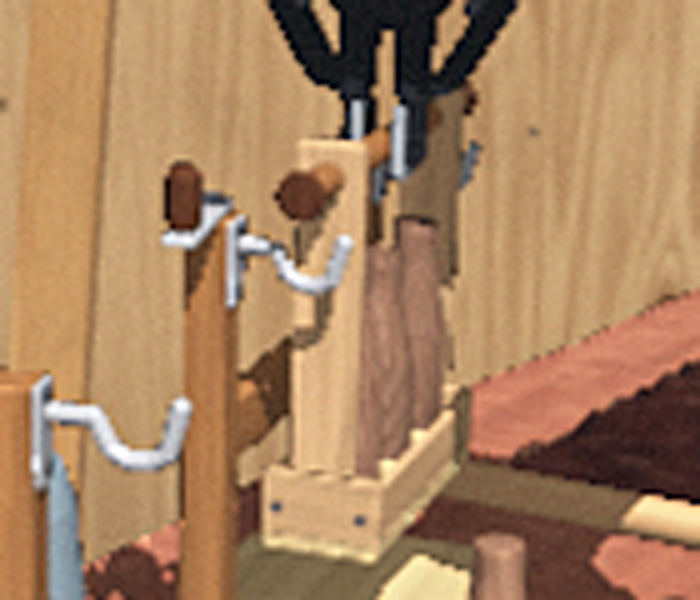

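The crate hangs just above the dry hooks. In the crop the near cap is at (302,196), the near hook's bottom at (318,285) and its tip at (345,243). I compare rod and hook in x from these pixels.

Run:
```python
from station import robot
from h import *
r=robot.camera("side")
q=lambda P:((proj(r,P)-[260,140])*5).round().tolist()[0]
for x in (552,555,558):print(x,"cap",q((x,-106,283)),"hookbot",q((x,-127,234)),"tip",q((x-15,-127,257)),"farhookbot",q((x,-351,234)),"fartip",q((x-15,-351,257)),"farcap",q((x,-368,283)))
```

```text
552 cap [299.0, 187.0] hookbot [312.0, 281.0] tip [344.0, 236.0] farhookbot [449.0, 182.0] fartip [478.0, 143.0] farcap [463.0, 88.0]
555 cap [293.0, 186.0] hookbot [305.0, 280.0] tip [337.0, 236.0] farhookbot [444.0, 181.0] fartip [473.0, 143.0] farcap [457.0, 87.0]
558 cap [287.0, 185.0] hookbot [299.0, 279.0] tip [331.0, 235.0] farhookbot [439.0, 181.0] fartip [467.0, 142.0] farcap [452.0, 87.0]
```

```bash
python3 -m pendant '[{"delta_pos":[0.004,-0.0013,0],"rot":[0,0,0],"jaw":1},{"delta_pos":[0,0,0.01],"rot":[0,0,0],"jaw":1},{"delta_pos":[0,0,0.01],"rot":[0,0,0],"jaw":1},{"delta_pos":[0,0,0.01],"rot":[0,0,0],"jaw":1},{"delta_pos":[0,0,0],"rot":[0,0,0],"jaw":1}]' 80
python3 -m pendant '[{"delta_pos":[0,0,0.003],"rot":[0,0,0],"jaw":1},{"delta_pos":[0,0,0.003],"rot":[0,0,0],"jaw":1},{"delta_pos":[0,0,0.003],"rot":[0,0,0],"jaw":1},{"delta_pos":[0,0,0],"rot":[0,0,0],"jaw":1}]' 80
```

```text
time_s: 18.65
ee_pos: [557.3, -239.0, 241.7]
ee_rot: [[0.007, -1.0, -0.003], [-1.0, -0.007, 0.001], [-0.001, 0.003, -1.0]]
wrist_force: [-1.1, 0.1, -5.4]
opening: 13.6
finger_force: 78.5
time_s: 19.15
ee_pos: [557.8, -239.2, 236.0]
ee_rot: [[0.007, -1.0, -0.0], [-1.0, -0.007, 0.0], [-0.0, 0.0, -1.0]]
wrist_force: [0.2, 0.7, -5.3]
opening: 13.5
finger_force: 78.5
```

```bash
python3 -m pendant '[{"delta_pos":[0,0,0.0025],"rot":[0,0,0],"jaw":1},{"delta_pos":[0,0,0.0025],"rot":[0,0,0],"jaw":1},{"delta_pos":[0,0,0],"rot":[0,0,0],"jaw":1}]' 80
python3 -m pendant '[{"delta_pos":[0,0,0.0025],"rot":[0,0,0],"jaw":1},{"delta_pos":[0,0,0.0015],"rot":[0,0,0],"jaw":1},{"delta_pos":[0,0,0],"rot":[0,0,0],"jaw":1}]' 80
python3 -m pendant '[{"delta_pos":[0,0,0.0015],"rot":[0,0,0],"jaw":1},{"delta_pos":[0,0,0.0015],"rot":[0,0,0],"jaw":1},{"delta_pos":[0,0,0],"rot":[0,0,0],"jaw":1},{"delta_pos":[0,0,0],"rot":[0,0,0],"jaw":1}]' 80
```

```text
time_s: 19.52
ee_pos: [557.8, -239.2, 232.2]
ee_rot: [[0.007, -1.0, -0.001], [-1.0, -0.007, 0.0], [-0.0, 0.001, -1.0]]
wrist_force: [0.1, 0.4, -5.7]
opening: 13.4
finger_force: 78.5
time_s: 19.9
ee_pos: [557.7, -239.4, 230.6]
ee_rot: [[0.008, -1.0, 0.0], [-1.0, -0.008, -0.001], [0.001, -0.0, -1.0]]
wrist_force: [-3.4, 0.2, 0.1]
opening: 13.5
finger_force: 79.2
time_s: 20.4
ee_pos: [557.8, -239.5, 230.4]
ee_rot: [[0.008, -1.0, 0.002], [-1.0, -0.008, -0.002], [0.002, -0.002, -1.0]]
wrist_force: [-6.3, 3.3, 8.6]
opening: 13.6
finger_force: 80.2
```

Run:
```python
from station import robot
import numpy as np,cv2
s=robot.sense();print(s["ee_pos"],s["wrist_force"],s["torque"])
for c in ["side","top"]:
    r=robot.camera(c)
    for t in ["carrier","carrier_rod"]:print(c,t,[(round(d["conf"],2),np.round(d["location"]).tolist()) for d in robot.place_of(c,t)][:2])
    if c=="side":cv2.imwrite("pics/seat.png",cv2.resize(r["img"][140:260,260:400,::-1],(700,600),interpolation=cv2.INTER_CUBIC))
```

```text
[ 557.75846579 -239.49967301  230.36014196] [-6.3047749   3.32182692  8.64518242] [0.9552875  1.87113946 0.02390916]
side carrier [(0.66, [561.0, -242.0, 58.0])]
side carrier_rod [(0.69, [559.0, -242.0, 247.0])]
top carrier [(0.72, [564.0, -240.0, 60.0])]
top carrier_rod [(0.79, [554.0, -243.0, 250.0])]
```

View pics/seat.png

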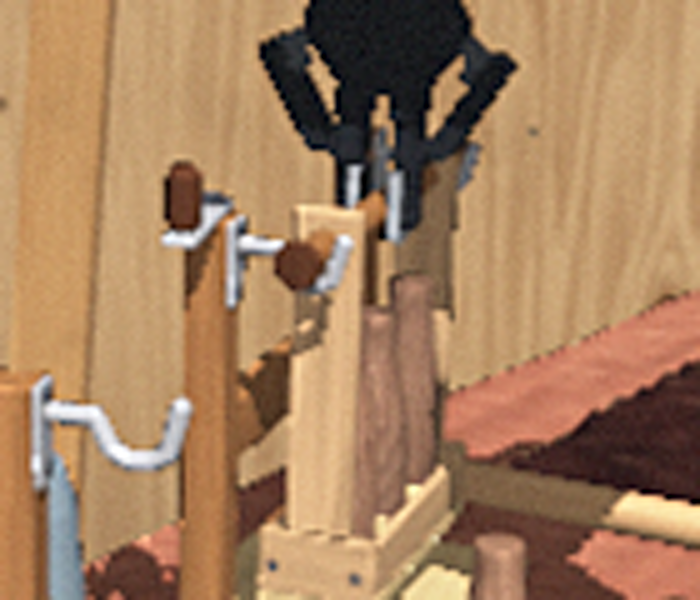

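The rod lies in the hooks, with the cap at (298,265) inside the cradle. The forces show it pushed slightly to the back, so I relax that and then release.

```bash
python3 -m pendant '[{"delta_pos":[0,0.002,-0.001],"rot":[0,0,0],"jaw":1},{"delta_pos":[0,0,0],"rot":[0,0,0],"jaw":1},{"delta_pos":[0,0,0],"rot":[0,0,0],"jaw":1}]' 20
python3 -m pendant '[{"delta_pos":[0,0,0],"rot":[0,0,0],"jaw":0.5},{"delta_pos":[0,0,0],"rot":[0,0,0],"jaw":0.2},{"delta_pos":[0,0,0],"rot":[0,0,0],"jaw":0},{"delta_pos":[0,0,0],"rot":[0,0,0],"jaw":-0.1},{"delta_pos":[0,0,0],"rot":[0,0,0],"jaw":-0.1}]'
python3 -m pendant '[{"delta_pos":[0,0,-0.02],"rot":[0,0,0],"jaw":-0.1},{"delta_pos":[0,0,-0.05],"rot":[0,0,0],"jaw":-0.1},{"delta_pos":[0,0,-0.05],"rot":[0,0,0],"jaw":-0.1},{"delta_pos":[0,0,-0.04],"rot":[0,0,0],"jaw":1},{"delta_pos":[0,0,0],"rot":[0,0,0],"jaw":1}]'
python3 - <<'E'
from station import robot
import numpy as np,cv2
for c in ["side","top"]:
    r=robot.camera(c)
    for t in ["carrier","carrier_rod","dry_knob"]:print(c,t,[(round(d["conf"],2),np.round(d["location"]).tolist()) for d in robot.place_of(c,t)][:2])
    if c=="side":cv2.imwrite("pics/rel.png",cv2.resize(r["img"][140:260,260:400,::-1],(700,600),interpolation=cv2.INTER_CUBIC))
E
```

```text
time_s: 21.08
ee_pos: [557.5, -239.6, 230.2]
ee_rot: [[0.008, -1.0, 0.004], [-1.0, -0.008, -0.002], [0.002, -0.004, -1.0]]
wrist_force: [-3.1, 1.8, 7.9]
opening: 13.3
finger_force: 79.8
time_s: 21.7
ee_pos: [556.5, -239.3, 227.8]
ee_rot: [[0.007, -1.0, -0.0], [-1.0, -0.007, 0.0], [-0.0, 0.0, -1.0]]
wrist_force: [0.4, -1.2, -0.8]
opening: 47.2
finger_force: 0.0
time_s: 22.32
ee_pos: [557.5, -239.7, 352.4]
ee_rot: [[0.007, -1.0, 0.008], [-1.0, -0.007, -0.002], [0.002, -0.008, -1.0]]
wrist_force: [-0.6, -1.3, -0.2]
opening: 11.4
finger_force: 0.0
side carrier [(0.64, [565.0, -244.0, 57.0])]
side carrier_rod [(0.8, [555.0, -240.0, 245.0]), (0.42, [554.0, -242.0, 2.0])]
side dry_knob [(0.68, [598.0, -71.0, 279.0])]
top carrier [(0.81, [567.0, -244.0, 58.0]), (0.69, [564.0, -245.0, 62.0])]
top carrier_rod [(0.64, [557.0, -241.0, 250.0])]
top dry_knob [(0.43, [589.0, -66.0, 282.0])]
```

View pics/rel.png

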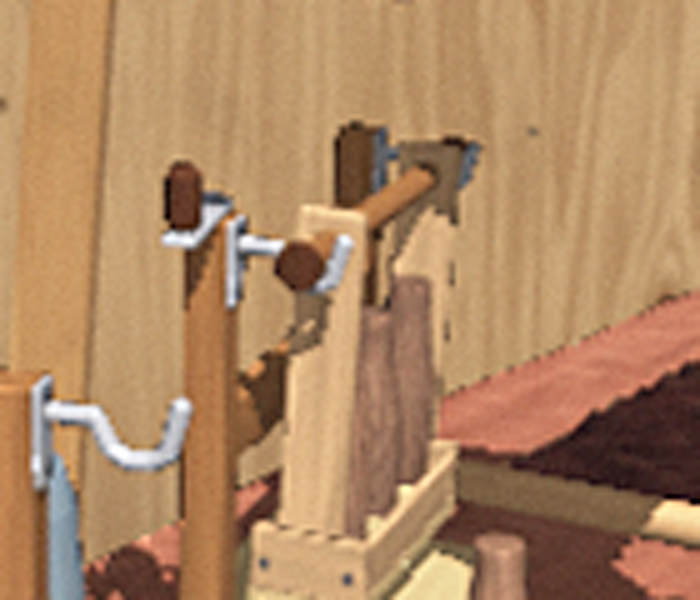

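The crate hangs free with its rod in both hooks and is slightly tilted, possibly still swinging. Next I go behind the dry knob at about (597,-70).

```bash
python3 -m pendant '[{"delta_pos":[-0.0575,-0.0277,0],"rot":[0,0,0],"jaw":1},{"delta_pos":[-0.0575,-0.0277,0],"rot":[0,0,0],"jaw":1},{"delta_pos":[-0.0575,-0.0277,0],"rot":[0,0,0],"jaw":1},{"delta_pos":[-0.0575,-0.0277,0],"rot":[0,0,0],"jaw":1},{"delta_pos":[0,0,0],"rot":[0,0,0],"jaw":1}]'
python3 -m pendant '[{"delta_pos":[0,0,0.04],"rot":[0,0,0],"jaw":1},{"delta_pos":[0,0,0.04],"rot":[0,0,0],"jaw":1},{"delta_pos":[0,0,0.018],"rot":[0,0,0],"jaw":1},{"delta_pos":[0,0,0],"rot":[0,0,0],"jaw":1}]'
python3 - <<'E'
from station import robot
import numpy as np
for c in ["side","top"]:
    r=robot.camera(c)
    for t in ["carrier","carrier_rod","dry_knob"]:print(c,t,[(round(d["conf"],2),np.round(d["location"]).tolist()) for d in robot.place_of(c,t)][:2])
E
```

```text
time_s: 23.35
ee_pos: [639.2, -63.2, 346.4]
ee_rot: [[0.011, -1.0, -0.002], [-1.0, -0.011, 0.0], [-0.0, 0.002, -1.0]]
wrist_force: [-0.1, -0.4, 0.5]
opening: -0.1
finger_force: 0.0
time_s: 23.85
ee_pos: [637.9, -66.8, 273.8]
ee_rot: [[0.007, -1.0, -0.002], [-1.0, -0.007, -0.001], [0.001, 0.002, -1.0]]
wrist_force: [-0.4, 1.2, -0.2]
opening: 0.0
finger_force: 0.0
side carrier [(0.59, [563.0, -191.0, 59.0]), (0.57, [563.0, -240.0, 56.0])]
side carrier_rod [(0.57, [556.0, -239.0, 247.0])]
side dry_knob [(0.59, [597.0, -69.0, 279.0])]
top carrier [(0.62, [566.0, -243.0, 59.0]), (0.61, [531.0, 416.0, 284.0])]
top carrier_rod [(0.74, [558.0, -240.0, 248.0]), (0.16, [515.0, 238.0, 246.0])]
top dry_knob [(0.61, [592.0, -68.0, 284.0])]
```

```bash
python3 -m pendant '[{"delta_pos":[-0.0013,0.0164,-0.003],"rot":[0,0,0],"jaw":1},{"delta_pos":[-0.0013,0.0164,0],"rot":[0,0,0],"jaw":1},{"delta_pos":[-0.0013,0.0164,0],"rot":[0,0,0],"jaw":1},{"delta_pos":[0.005,0.0173,0],"rot":[0,0,0],"jaw":1},{"delta_pos":[0.005,0.0173,0],"rot":[0,0,0],"jaw":1}]'
python3 -m pendant '[{"delta_pos":[0.0109,0.0122,0],"rot":[0,0,0],"jaw":1},{"delta_pos":[0.0109,0.0122,0],"rot":[0,0,0],"jaw":1},{"delta_pos":[0.0144,0.0071,0],"rot":[0,0,0],"jaw":1},{"delta_pos":[0.0144,0.0071,0],"rot":[0,0,0],"jaw":1},{"delta_pos":[0,0,0],"rot":[0,0,0],"jaw":1}]'
python3 - <<'E'
from station import robot
import numpy as np
for c in ["side","top"]:
    r=robot.camera(c)
    for t in ["carrier","carrier_rod","dry_knob"]:print(c,t,[(round(d["conf"],2),np.round(d["location"]).tolist()) for d in robot.place_of(c,t)][:2])
E
```

```text
time_s: 24.88
ee_pos: [574.4, -71.3, 276.8]
ee_rot: [[0.007, -1.0, 0.0], [-1.0, -0.007, 0.0], [-0.0, -0.0, -1.0]]
wrist_force: [1.9, 0.9, -0.5]
opening: -0.3
finger_force: 0.3
time_s: 25.5
ee_pos: [548.0, -107.4, 276.7]
ee_rot: [[0.007, -1.0, 0.004], [-1.0, -0.007, 0.005], [-0.005, -0.004, -1.0]]
wrist_force: [1.7, 9.5, 1.2]
opening: 0.2
finger_force: 4.7
side carrier [(0.75, [564.0, -244.0, 60.0]), (0.39, [566.0, -298.0, 62.0])]
side carrier_rod []
side dry_knob [(0.51, [554.0, -241.0, 3.0]), (0.44, [564.0, -299.0, 63.0])]
top carrier [(0.67, [565.0, -243.0, 57.0])]
top carrier_rod [(0.75, [556.0, -240.0, 249.0])]
top dry_knob []
```

A reaction of 9.5 N along y means the keeper is on its stop. I back off, rise clear and check.

```bash
python3 -m pendant '[{"delta_pos":[-0.02,0,0],"rot":[0,0,0],"jaw":1},{"delta_pos":[0,0,-0.06],"rot":[0,0,0],"jaw":1},{"delta_pos":[0,0,-0.06],"rot":[0,0,0],"jaw":1},{"delta_pos":[-0.06,0.06,0],"rot":[0,0,0],"jaw":1},{"delta_pos":[-0.06,0.06,0],"rot":[0,0,0],"jaw":1}]'
python3 -m pendant '[{"delta_pos":[-0.05,0.06,0],"rot":[0,0,0],"jaw":1},{"delta_pos":[0,0.06,0],"rot":[0,0,0],"jaw":1},{"delta_pos":[0,0,0],"rot":[0,0,0],"jaw":1},{"delta_pos":[0,0,0],"rot":[0,0,0],"jaw":1}]'
python3 - <<'E'
from station import robot
import numpy as np,cv2
ims=[]
for c in ["side","top"]:
    r=robot.camera(c);ims.append(r["img"][:,:,::-1])
    for t in ["carrier","carrier_rod","dry_knob"]:print(c,t,[(round(d["conf"],2),np.round(d["location"]).tolist()) for d in robot.place_of(c,t)][:2])
cv2.imwrite("pics/fin.png",np.hstack([cv2.resize(ims[0][140:300,260:400],(400,457)),cv2.resize(ims[1][180:340,350:490],(400,457))]))
print(robot.sense()["ee_pos"])
E
```

```text
time_s: 26.52
ee_pos: [456.6, -6.3, 366.5]
ee_rot: [[0.005, -1.0, -0.001], [-1.0, -0.005, -0.001], [0.001, 0.001, -1.0]]
wrist_force: [0.2, 1.5, -0.3]
opening: -0.1
finger_force: 0.0
time_s: 27.02
ee_pos: [367.3, 30.1, 366.9]
ee_rot: [[0.007, -1.0, 0.001], [-1.0, -0.007, -0.0], [0.0, -0.001, -1.0]]
wrist_force: [-0.5, -0.3, 0.2]
opening: -0.3
finger_force: 0.0
side carrier [(0.95, [563.0, -244.0, 54.0]), (0.71, [560.0, -240.0, 248.0])]
side carrier_rod [(0.6, [557.0, -237.0, 248.0])]
side dry_knob [(0.62, [547.0, -127.0, 282.0]), (0.39, [557.0, -240.0, 249.0])]
top carrier [(0.61, [567.0, -245.0, 59.0])]
top carrier_rod [(0.74, [558.0, -240.0, 244.0])]
top dry_knob [(0.64, [544.0, -127.0, 282.0])]
[367.75112753  30.15483498 366.37136665]
```

View pics/fin.png

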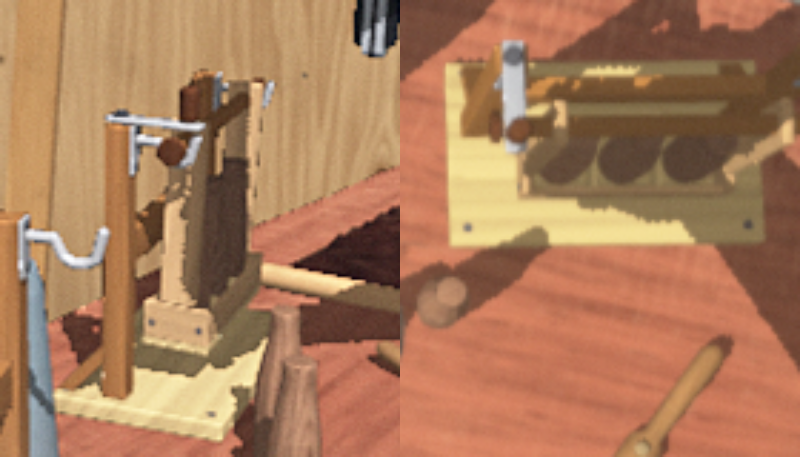

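The keeper is shut over the rod (arm at 155,123 in the side half), the rod is in the hooks, the handles are standing and the blanks are undisturbed. I hand in.

```bash
python3 -c "
from station import robot
print(robot.close_job())"
```

```text
the job is handed in; nothing more can be done
None
```

The job is handed in at about 27 s on the robot's clock, with no verdict returned: in the last pictures the crate hangs with its rod in both drying-stand hooks, tilted about 0.04 rad, with its handles standing and the keeper shut.

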